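Throw the gate lock's bolt with the long T-key

ROBOT

A 6-joint arm with a two-finger parallel gripper is mounted at the origin on the work surface. World frame = base frame: x ahead of the robot, y to its left, z up, the work surface at z = 0. Lengths are in m, angles in degrees, forces in N, time in s.
With the tool pointing down it reaches from about 0.4 to 0.825 m from the base axis. Payload 7 kg.
Tool frame: the origin (TCP) lies midway between the tips of the shut fingers; the grasp point (between the pads) lies ctrl.tcp_to_grasp behind it (ctrl.tcp_to_grasp is the distance from the TCP to the grasp point, in m); z points along the fingers, y is the line along which they close (so a half turn about z gives the same grasp; the last joint's range is limited). The gripper opens to 88 mm and grips with 3 to 60 N. Pads are 19 mm wide; open, the fingers measure 130 mm over their backs; the gripper's body (78 mm by 193 mm) begins 47 mm behind the grasp point.
Start: joints at [87.496, 20.546, 0.682, 0, -70.136, -16.507], TCP at [0.22, 0.638, 0.227] pointing down, gripper open.
Joint ranges: [-176.03, 176.03], [-82.01, 121.73], [-58.28, 71.71], [-173.87, 95.51], [-174.79, -0.11], [-173.66, 173.66]. Speed limits (degrees/s): [136.94, 136.94, 172.46, 180, 180, 180].

INTERFACE

Orientations are given as [roll, pitch, yaw] about the fixed x, y, z axes, in that order (R = Rz(yaw) Ry(pitch) Rx(roll)).
In Python, from plant import ctrl, imaging, close_job gives the robot as it stands.
- The arm moves only by the shell command python3 -m crank 'ROWS'. ROWS is JSON, a list of rows, each a list of 3 entries, a list of its own where there are three numbers: the shift along the world's x, y, z in m, then the turn, a rotation vector about the world's x, y, z in degrees, then the opening, from -1 (shut) to 1 (fully open), so that 0 is half open. A call has 1 to 12 rows; each row shifts and turns the commanded pose from where the row before left it; what a row does not reach is not made up. A row lasts 1/10 s, in which the tool goes at most 50 mm and 8.59 degrees, less where a joint would pass 70% of its speed; a pose out of reach is approached as far as the arm can. A call is refused whole if a number of a shift passes 0.05 or a number of a turn 8.59, either way. A call with a gripper value outside its range is refused whole. The fingers move at their own pace and stop on an object; the grip force is fixed at half the most. Time passes only in rows, so rows that do not move let the fingers close. It gives the time, the measured TCP pose, the force, the opening and the grip force at its end, in the units of the state.
- ctrl.get_obs(): the state, without advancing time (a new reading comes with each control period).
- imaging.snapshot(name): name is "scene" or "side" or "wrist"; returns (picture, depth): 400x640x3 uint8, blue, green, red; 400x640 float32, m along the optical axis (not along the pixel's ray), 0 where there is no reading.
- imaging.camera_model(name): a dict with "mtx" (3x3 intrinsics, pixels), "R" (3x3) and "t" (3): a world point X has camera coordinates R X + t. Camera axes: x right, y down, z forward; pixel columns grow to the right and rows downward; lengths in m; the calibration is good to about 2 mm. A picture is of the moment at which its call begins: read the wrist's pose just before it. camera_model takes no time and is no camera call; for the wrist camera it gives the pose at the moment of the call.
- close_job(): hands the job in; it is judged then, once.
The state is a dict: "clock": time; "joint_pos": joint angles; "qvel": joint speeds; "tau": joint torques, N m; "tool_pos": TCP position; "orientation": TCP orientation; "force": force on the tool from outside, world axes, zero at the start; "moment": the same for the moment, N m; "opening": finger opening in m; "gripper_force": force on a finger pad.
Only numpy, scipy, OpenCV 4.12 (cv2) and the standard library are available. Lean on these libraries where they do the work, as an engineer would, in place of code of your own. Each camera call takes 0.05 s, during which the arm holds its last target. There are 200 camera calls.

TASK

Closing time: take the long T-key from its stand, lower it down the deep shaft of the gate lock box until its socket drops fully onto the square stem at the bottom, which you cannot see well and must find by gentle feel, and turn it clockwise (seen from above) until the bolt is fully out in the strike. Then draw the key out and put it back upright, right down in its own stand, and let go. Never force the key in the lock, and leave the short key and the other things on the bench where they are.

Things in the scene. Friction and masses are not known exactly. Their poses are not given: they have to be found in the camera images.
- key_bar (a point): Centre of the crossbar of the long steel T-key (190 mm long, 0.2 to 0.4 kg), 183 mm above its foot. The level bar on top is 100 mm long (x axis), 14 mm wide (y), 14 mm high (z); z points up the key. Below it a round shank 12 mm thick, so the bar can be pinched across from above. It starts upright in the taller stand.
- key_mouth (a point): Centre of the open lower end of the long key's square socket, the key's lowest point; axes as key_bar. The socket is 22 mm over its walls, 27.5 mm over its corners, inner width 16 mm, 24 mm deep, open downwards, its sides parallel and square to the crossbar.
- key: The long T-key as a whole; origin at the centre of its lowest end, z up the key, x along the crossbar. Engaging: the socket goes over the stem only within about 8 degrees of its angle (any quarter turn serves) and then down to the shaft floor; else its foot stays 11 mm or more above that floor.
- lock: Grey steel gate lock box fixed to the bench; origin on the bench on the axis of its shaft, z up. Box 90 mm (x) by 100 mm (y), 110 mm high. A square vertical shaft 33 mm wide, sides along the box's x and y, goes down its centre. Pressing or wedging the key against the lock with more than 60 N in all (both sides of a wedge or twist added up) counts as forcing it.
- shaft_mouth (a point): Centre of the shaft's opening in the top face of the lock box, 110 mm above the bench; axes as the lock.
- shaft_floor (a point): Centre of the shaft's floor, 15 mm above the bench, 95 mm below the mouth. On it, on the axis, stands the square stem: 14 mm wide, 20 mm tall, the top 6 mm tapering to 7 mm wide. Its angle about the vertical is unknown: anything up to 45 degrees either way from the box's sides (this point's axes are the box's, not the stem's).
- strike (a point): Strike beside the box at its +y side, dark steel, 90 mm high, 70 mm (x) by 34 mm (y); the point is in its middle, 89 mm from the shaft axis, 50 mm above the bench.
- bolt (a joint): How far the steel bolt (24 by 20 mm, on the box's +y side, 50 mm up) is thrown: 0 at the start, its end 6 mm out of the box; 0.024 m = fully out in the strike, hard stop. The stem drives it, 21.8 mm per radian: after up to 20 degrees of play in the socket, 63 degrees clockwise seen from above, about 0.1 N m; it stays where left.
- stand_long: Stand of the long key, fixed to the bench: dark wood foot 100 by 100 by 8 mm with an upright square aluminium tube, inner width 31 mm, wall 4 mm, top 80 mm above the bench. Origin on the bench on the tube's axis. The key's foot rests in it 8 mm above the bench.
- stand_long_mouth (a point): Centre of the tube's opening of the long key's stand, 80 mm above the bench; axes as stand_long (tube sides along x and y).
- short_key_bar (a point): Centre of the crossbar of the short T-key (same shape, only 105 mm long, too short for this lock), 98 mm above its foot, standing in the lower stand (tube top 60 mm above the bench). Leave alone.
- spool_a: Bystander: thread spool, 34 mm wide, 44 mm tall; origin under it. Leave alone.
- spool_b: Bystander: thread spool, 34 mm wide, 44 mm tall; origin under it. Leave alone.
- tea_mug: Bystander: white mug, 85 mm tall; origin under it. Leave alone.
- oil_bottle: Bystander: small clear oil bottle, 100 mm tall; origin under it. Leave alone.
- padlock: Bystander: brass padlock lying flat, 22 mm high; origin under it. Leave alone.
- tape_case: Bystander: round black tape-measure case, 56 mm wide, 20 mm high; origin under it. Leave alone.
- screwdriver: Bystander: screwdriver lying flat; origin under it. Leave alone.
Things that resemble listed ones, but are neither listed nor needed, are in the scene too. What is shaped like the key but blue is not meant. What is shaped like the lock but purple is not meant.

How it is judged:
By the outcome, as a careful person would: the job done as asked, in the order asked, and still so for the second after the job is handed in, with the robot touching nothing.
It also fails if it takes over 72 s, if anything falls off the work surface, if the arm or the gripper's body presses on something with over 40 N, if the wrist force passes 120 N, or if a joint passes its speed limit or range.

## Working session

There is one attempt and no reset: what is moved stays moved. The work goes in short steps, Python scripts to look and compute and a shell command to move; the robot and the scene stay as the last step left them, time stands still between calls to the robot, and variables do not carry over. Pictures are saved under pics/ and viewed, at most 10 in all, crops included, and the job is handed in when it is done.

```bash
ls; mkdir -p pics; python3 - <<'E'
from plant import ctrl, imaging
import cv2,numpy as np
print(ctrl.get_obs(), ctrl.tcp_to_grasp)
for n in("scene","side"):
    p,d=imaging.snapshot(n); cv2.imwrite(f"pics/{n}0.png",p); np.savez(f"{n}0.npz",p=p,d=d,**imaging.camera_model(n))
    m=imaging.camera_model(n); print(n,-m["R"].T@m["t"],m["mtx"][0,0])
E
```

```text
pics
{'clock': 0.0, 'joint_pos': array([ 8.74956234e+01,  2.05913794e+01,  6.31953832e-01, -1.95595249e-02,
       -7.01353841e+01, -1.65064543e+01]), 'qvel': array([-0.09261764,  0.02772485, -0.02266675, -0.08598809, -0.06703115,
       -0.01608684]), 'tau': array([-1.02189533e-03, -5.82711411e+01,  2.93067241e+01,  6.99757621e+00,
        6.96762989e-03, -1.51598069e-04]), 'tool_pos': array([0.21975307, 0.63769579, 0.22561125]), 'orientation': array([ 1.79903873e+02, -9.31093563e-03, -1.90174847e+01]), 'force': array([-0.39608344, -0.04254897,  0.81635913]), 'moment': array([0.01960916, 0.02899937, 0.01815643]), 'gripper_force': 0.0, 'opening': 0.08773693660395997} 0.0188
scene [1.06649623 0.66865334 1.08711833] 463.5464599360166
side [-0.33950153 -0.89133242  1.05223998] 500.66691688178383
```

View pics/scene0.png

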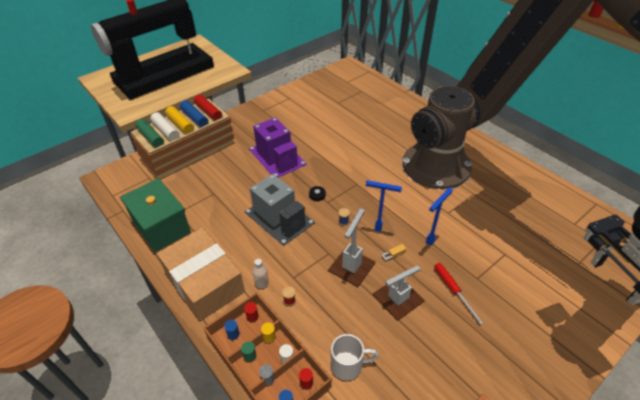

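View pics/side0.png

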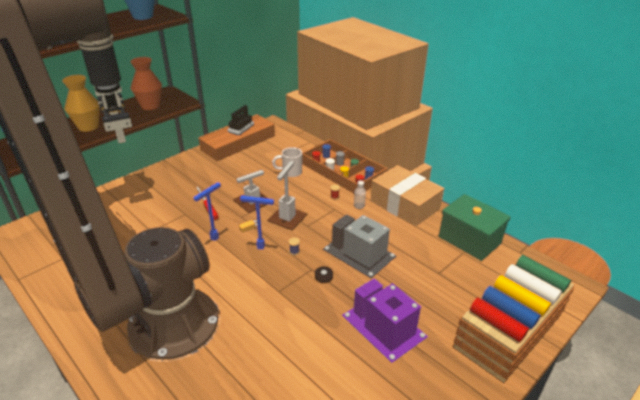

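Scene view: the steel T-key candidates are the tall one (bar at 355,223, stand at 352,258) and the short one (bar at 403,276, lower stand). The two blue keys at (383,186) and (441,200) are not meant. For the lock, the grey box (272,195) is the one and the purple box (275,145) is not. The long key is therefore the one at (355,223); in the side view it is at (286,171), with the grey lock at (363,240).

```bash
cat > h.py <<'E'
import numpy as np,cv2
def load(n):
    f=np.load(n); return f["p"],f["d"],dict(mtx=f["mtx"],R=f["R"],t=f["t"])
def ray(m,u,v):
    r=m["R"].T@np.linalg.solve(m["mtx"],[u,v,1.]); return -m["R"].T@m["t"],r
def onz(m,u,v,z):
    c,r=ray(m,u,v); return c+r*(z-c[2])/r[2]
def cloud(d,m):
    v,u=np.mgrid[:d.shape[0],:d.shape[1]]
    P=np.stack([u,v,np.ones_like(u)],-1)@np.linalg.inv(m["mtx"]).T*d[...,None]
    return (P-m["t"])@m["R"]
def proj(m,X):
    q=m["mtx"]@(m["R"]@np.asarray(X)+m["t"]); return q[:2]/q[2]
E
python3 - <<'E'
from h import *
for n,pts in(("scene",[(355,223),(352,258),(403,276),(272,190),(275,145)]),("side",[(286,171),(288,205),(250,176),(368,227)])):
    p,d,m=load(n+"0.npz"); P=cloud(d,m)
    for u,v in pts: print(n,u,v,P[v,u].round(3),p[v,u])
# fused top faces from depth
a=[]
for n in("scene","side"):
    p,d,m=load(n+"0.npz"); P=cloud(d,m); a.append((P,p,d))
for k,(P,p,d) in enumerate(a):
    hsv=cv2.cvtColor(p,cv2.COLOR_BGR2HSV)
    g=(hsv[...,1]<70)&(d>0)
    for lo,hi,nm in((.178,.2,"bar"),(.1,.12,"h110")):
        M=g&(P[...,2]>lo)&(P[...,2]<hi)&(P[...,0]>.2)&(P[...,0]<.9)&(abs(P[...,1])<.6)
        N,L,S,C=cv2.connectedComponentsWithStats(M.astype(np.uint8))
        for i in range(1,N):
            if S[i,4]>25: Q=P[L==i]; print(k,nm,S[i,4],C[i].round(),np.median(Q,0).round(3),Q.min(0).round(3),Q.max(0).round(3))
big=cv2.resize(a[0][1][170:320,230:450],None,fx=3.5,fy=3.5,interpolation=cv2.INTER_CUBIC);cv2.imwrite("pics/crop.png",big)
E
```

```text
scene 355 223 [0.515 0.133 0.196] [167 173 174]
scene 352 258 [0.529 0.146 0.073] [100 103 105]
scene 403 276 [0.491 0.29  0.115] [162 167 168]
scene 272 190 [ 0.548 -0.196  0.083] [67 67 64]
scene 275 145 [ 0.411 -0.369  0.077] [79 27 62]
side 286 171 [0.511 0.12  0.195] [138 150 159]
side 288 205 [0.5   0.102 0.077] [119 132 139]
side 250 176 [0.486 0.281 0.11 ] [159 169 177]
side 368 227 [ 0.578 -0.171  0.103] [ 93  97 103]
0 bar 173 [354. 223.] [0.516 0.132 0.197] [0.469 0.106 0.183] [0.561 0.154 0.2  ]
0 h110 754 [271. 191.] [ 0.565 -0.172  0.11 ] [ 0.513 -0.231  0.1  ] [ 0.609 -0.122  0.117]
0 h110 228 [402. 276.] [0.491 0.287 0.112] [0.439 0.272 0.101] [0.538 0.299 0.118]
1 bar 99 [285. 170.] [0.514 0.123 0.196] [0.468 0.101 0.178] [0.559 0.152 0.2  ]
1 h110 112 [250. 176.] [0.485 0.28  0.112] [0.441 0.267 0.1  ] [0.533 0.298 0.119]
1 h110 730 [366. 230.] [ 0.555 -0.184  0.11 ] [ 0.509 -0.232  0.1  ] [ 0.611 -0.126  0.118]
```

View pics/crop.png

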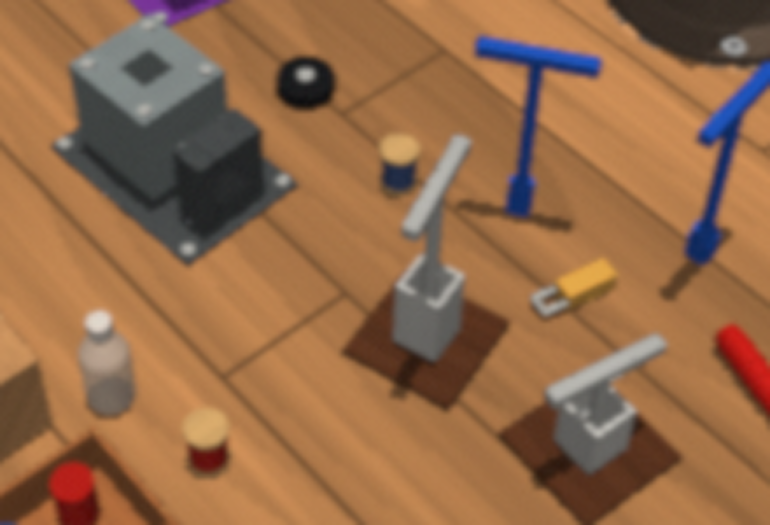

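The crop confirms it: a tall steel key in the taller stand, the short one at lower right, and the grey lock with a dark strike on its +y side. Now I'll move over the key for a wrist view.

```bash
python3 -m crank '[[[0.02,-0.038,0.014],[0,0,0],1],[[0.022,-0.038,0.014],[0,0,0],1],[[0.022,-0.038,0.014],[0,0,0],1],[[0.022,-0.038,0.014],[0,0,0],1],[[0.022,-0.038,0.014],[0,0,0],1],[[0.022,-0.038,0.014],[0,0,0],1],[[0.022,-0.038,0.014],[0,0,0],1],[[0.022,-0.038,0.014],[0,0,0],1],[[0.022,-0.038,0.014],[0,0,0],1],[[0.022,-0.038,0.014],[0,0,0],1],[[0.022,-0.038,0.014],[0,0,0],1],[[0,0,0],[0,0,0],1]]'
python3 - <<'E'
from plant import ctrl, imaging
from h import *
m=imaging.camera_model("wrist");p,d=imaging.snapshot("wrist");np.savez("w1.npz",p=p,d=d,**m);cv2.imwrite("pics/w1.png",p)
o=ctrl.get_obs();print(o["clock"],o["tool_pos"],o["orientation"],-m["R"].T@m["t"],m["R"])
for n in("scene0","side0"):
    p,d,m=load(n+".npz");P=cloud(d,m);hsv=cv2.cvtColor(p,cv2.COLOR_BGR2HSV)
    M=(hsv[...,1]<70)&(P[...,2]>.183)&(P[...,2]<.2)&(abs(P[...,0]-.51)<.08)&(abs(P[...,1]-.13)<.06)
    v,u=np.nonzero(M);Q=np.array([onz(m,a,b,.191) for a,b in zip(u,v)])[:,:2]
    c=Q.mean(0);w,V=np.linalg.eigh(np.cov(Q.T));print(c,np.degrees(np.arctan2(V[1,1],V[0,1])))
E
```

```text
clock: 1.3
tool_pos: [0.462, 0.2166, 0.3826]
orientation: [-179.9, -0.1, -19.3]
force: [-0.9, 0.5, 0.5]
opening: 0.0877
gripper_force: 0.0
1.35 [0.46095308 0.21815924 0.38133801] [-1.79930549e+02 -3.87688650e-02 -1.92402476e+01] [0.53626875 0.19076325 0.54139047] [[-0.33039834 -0.94384036 -0.00151834]
 [-0.90277779  0.31555392  0.29226355]
 [-0.27537101  0.09793411 -0.95633661]]
[0.51346006 0.12890341] -155.5189622073561
[0.51781869 0.1302703 ] -153.98507333722847
```

View pics/w1.png

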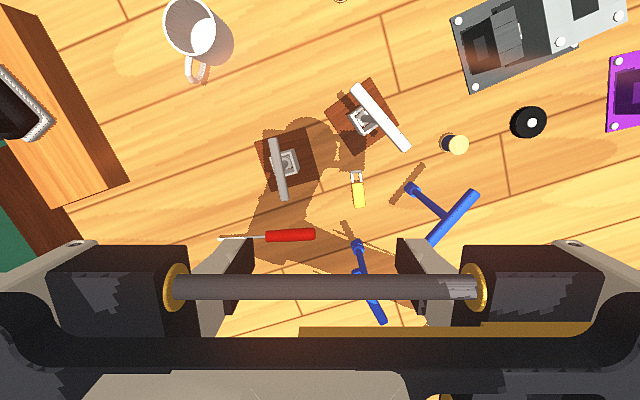

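The wrist view shows the long key's bar from (353,88) to (407,148), its tube at (362,120), the grey lock at upper right with the shaft near (585,8), and the short key at (280,170). I'll move to a spot that shows both the key and the lock, and turn to the bar angle of about 25°.

```bash
python3 -m crank '[[[0.004,-0.038,0],[0,0,7.4],1],[[0.004,-0.038,0],[0,0,7.4],1],[[0.004,-0.038,0],[0,0,7.4],1],[[0.004,-0.038,0],[0,0,7.4],1],[[0.004,-0.038,0],[0,0,7.4],1],[[0.004,-0.038,0],[0,0,7.4],1],[[0,0,0],[0,0,0],1],[[0,0,0],[0,0,0],1]]'
python3 - <<'E'
from plant import ctrl, imaging
from h import *
m=imaging.camera_model("wrist");p,d=imaging.snapshot("wrist");np.savez("w2.npz",p=p,d=d,**m);cv2.imwrite("pics/w2.png",p)
o=ctrl.get_obs();print(o["joint_pos"].round(1))
for X in([.516,.13,.19],[.56,-.178,.11]):print(proj(m,X))
E
```

```text
clock: 2.15
tool_pos: [0.4836, -0.0079, 0.3799]
orientation: [-180.0, 0.1, 25.2]
force: [0.2, 0.7, 1.5]
opening: 0.0872
gripper_force: 0.0
[ 22.5  -1.6  -6.8  -0.  -84.8  92.8]
[230.60211308 108.9840203 ]
[446.0592904 172.8269967]
```

View pics/w2.png

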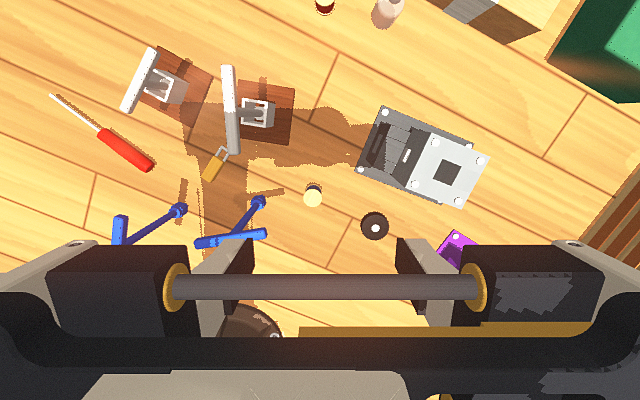

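Here the bar runs (228,66)–(234,152), its tube is near (257,113), and the dark shaft mouth in the grey top is at (448,172). Next I'll measure bar, tube and shaft.

```bash
cat > meas.py <<'E'
from h import *
p,d,m=load("w2.npz");P=cloud(d,m)
hsv=cv2.cvtColor(p,cv2.COLOR_BGR2HSV)
def rect(M,z,nm,roi):
    K=np.zeros_like(M);x0,y0,x1,y1=roi;K[y0:y1,x0:x1]=M[y0:y1,x0:x1]
    N,L,S,C=cv2.connectedComponentsWithStats(K.astype(np.uint8));i=1+S[1:,4].argmax()
    c=max(cv2.findContours((L==i).astype(np.uint8),cv2.RETR_EXTERNAL,cv2.CHAIN_APPROX_NONE)[0],key=len)[:,0]
    W=np.array([onz(m,u,v,z)[:2] for u,v in c])*1000
    r=cv2.minAreaRect(W.astype(np.float32));print(nm,S[i,4],C[i].round(1),"rect",np.round(r[0],1),np.round(r[1],1),round(r[2],1));return L==i
rect((hsv[...,1]<60)&(P[...,2]>.18)&(P[...,2]<.2),.19,"bar",(200,50,250,170))
v=hsv[...,2]
for t in(90,110,130): rect(v<t,.11,f"shaft{t}",(428,152,470,192))
rect((P[...,2]<.1)|(d==0),.11,"shaftdepth",(428,152,470,192))
rect((P[...,2]>.1)&(P[...,2]<.12),.11,"locktop",(400,120,500,220))
rect((hsv[...,1]<60)&(P[...,2]>.07)&(P[...,2]<.09),.08,"tube",(237,90,290,140))
for nm,roi in(("bar",(200,50,250,170)),("top",(400,120,500,220)),("tube",(237,90,290,140))):
    x0,y0,x1,y1=roi;z=P[y0:y1,x0:x1,2];h,e=np.histogram(z,np.arange(0,.22,.005));print(nm,h)
cv2.imwrite("pics/z.png",np.hstack([cv2.resize(p[50:170,190:310],(400,400)),cv2.resize(p[110:220,395:505],(400,400))]))
E
python3 meas.py
```

```text
bar 1096 [230.1 111.1] rect [513.9 128.9] [100.4  16.7] 24.1
shaft90 5 [436.2 172. ] rect [ 554.5 -163.7] [6.7 0.7] 4.5
shaft110 417 [446.7 172. ] rect [ 561.2 -178.4] [31.7 31.3] 4.5
shaft130 433 [446.5 172. ] rect [ 560.9 -178.1] [32.2 32. ] 4.5
shaftdepth 377 [445.3 171.3] rect [ 561.3 -176.1] [32.1 28.2] 4.4
locktop 3526 [445.7 170.4] rect [ 561.1 -176.1] [ 90.1 104.3] 4.2
tube 270 [255.7 112.8] rect [514.2 127.3] [38.7 41. ] 16.5
bar [2262  686  114   30  154    2    0    0    2    4   10   11   10    9
    9   40   51    0    0    0    0    0    1    1    2    5    9    9
    7    9   10    8   12   10   12    8    5   56  118 1086   12    0
    0]
top [3685  242    4   23   19   16   22   40   54   57   66   95  104   75
   75   93   91  152  197  105  101  966 2459    0    0    0    0    0
    0    0    0    0    0    0    0    0    0    0    0    0    0    0
    0]
tube [  10 1643   91   19   22   20   26   49   64   25   31   30   34   31
   39  111  154    5    6    7    6    6    8    6    8    8    9    9
    7    9   10    8   12   10   12    8    5   24   38   14    0    0
    0]
```

View pics/z.png

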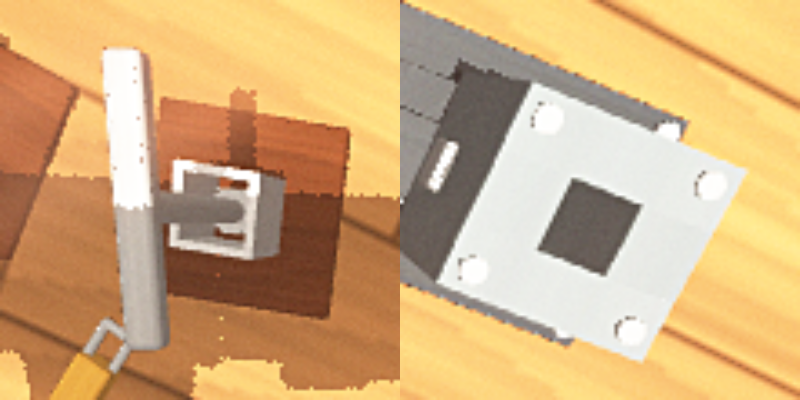

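Shaft axis is at about (0.561, −0.178) with box yaw 4.5°, height and sizes check out. The bar is at (0.514, 0.129), yaw about 24.5°. Now I'll grasp.

```bash
python3 -m crank '[[[0.006,0.0274,-0.026],[0,0,-0.5],1],[[0.006,0.0274,-0.026],[0,0,0],1],[[0.006,0.0274,-0.026],[0,0,0],1],[[0.006,0.0274,-0.026],[0,0,0],1],[[0.006,0.0274,-0.026],[0,0,0],1],[[0,0,0],[0,0,0],1],[[0,0,0],[0,0,0],1]]'
python3 - <<'E'
from h import *
p,d,m=load("scene0.npz");P=cloud(d,m);hsv=cv2.cvtColor(p,cv2.COLOR_BGR2HSV)
M=(abs(hsv[...,0]-115.)<12)&(hsv[...,1]>150)&(d>0);M[:,:360]=0;M[:,460:]=0
N,L,S,C=cv2.connectedComponentsWithStats(M.astype(np.uint8))
for i in range(1,N):
    if S[i,4]>50:Q=P[L==i];print(C[i],np.percentile(Q,2,0).round(3),np.percentile(Q,98,0).round(3))
E
```

```text
clock: 2.9
tool_pos: [0.5133, 0.1308, 0.2497]
orientation: [180.0, 0.1, 25.0]
force: [-1.2, -0.3, 0.2]
opening: 0.0877
gripper_force: 0.0
[381.8061674  197.29515419] [0.335 0.044 0.009] [0.384 0.115 0.193]
[437.12663755 213.18777293] [0.232 0.204 0.011] [0.321 0.224 0.193]
```

```bash
python3 -m crank '[[[0.0005,-0.002,-0.022],[0,0,-0.5],1],[[0,0,-0.022],[0,0,0],1],[[0,0,-0.022],[0,0,0],1],[[0,0,-0.02],[0,0,0],1],[[0,0,0],[0,0,0],1],[[0,0,0],[0,0,0],-1],[[0,0,0],[0,0,0],-1],[[0,0,0],[0,0,0],-1],[[0,0,0],[0,0,0],-1],[[0,0,0],[0,0,0],-1],[[0,0,0],[0,0,0],-1],[[0,0,0],[0,0,0],-1]]'
```

```text
clock: 4.1
tool_pos: [0.5144, 0.1271, 0.1646]
orientation: [180.0, -0.0, 24.4]
force: [-1.3, -0.8, 0.2]
opening: 0.0375
gripper_force: 0.0
```

```bash
python3 -m crank '[[[0,0,0],[0,0,0],-1],[[0,0,0],[0,0,0],-1],[[0,0,0],[0,0,0],-1],[[0,0,0],[0,0,0],-1],[[0,0,0],[0,0,0],-1],[[0,0,0],[0,0,0],-1]]'
```

```text
clock: 4.7
tool_pos: [0.5143, 0.1271, 0.1645]
orientation: [180.0, 0.0, 24.4]
force: [0.1, 0.1, -0.2]
opening: 0.0141
gripper_force: 30.0
```

Gripped: the opening of 14.1 mm matches the bar. Lifting.

```bash
python3 -m crank '[[[0,0,0.02],[0,0,0],-1],[[0,0,0.02],[0,0,0],-1],[[0,0,0.025],[0,0,0],-1],[[0,0,0.025],[0,0,0],-1],[[0,0,0.025],[0,0,0],-1],[[0,0,0.025],[0,0,0],-1],[[0,0,0.025],[0,0,0],-1],[[0,0,0],[0,0,0],-1],[[0,0,0],[0,0,0],-1]]'
python3 - <<'E'
from plant import ctrl, imaging
from h import *
for n in("wrist","scene","side"):
    m=imaging.camera_model(n);p,d=imaging.snapshot(n);np.savez(n+"3.npz",p=p,d=d,**m)
    if n=="wrist":o=ctrl.get_obs();print(o["tool_pos"],o["orientation"],o["force"])
    k=[proj(m,[.5143,.1271,z]).round() for z in(.15,.34)];print(n,k)
    if n!="wrist":
        u,v=proj(m,[.5143,.1271,.2]).astype(int);c=cv2.resize(p[v-80:v+80,u-55:u+55],None,fx=3,fy=3,interpolation=cv2.INTER_CUBIC)
    else:c=cv2.resize(p[:320,150:400],None,fx=1.5,fy=1.5)
    cv2.imwrite(f"pics/{n}3.png",c)
a=[cv2.imread(f"pics/{n}3.png") for n in("scene","side")];w=cv2.imread("pics/wrist3.png")
cv2.imwrite("pics/c3.png",cv2.resize(np.hstack(a+[w]),(800,370)))
E
```

```text
clock: 5.6
tool_pos: [0.5141, 0.1273, 0.3293]
orientation: [-180.0, -0.0, 24.4]
force: [-0.0, 0.1, -2.8]
opening: 0.0135
gripper_force: 30.0
[0.51377256 0.12706441 0.3284935 ] [-1.79971816e+02  8.66029715e-02  2.43776824e+01] [ 0.22342394 -0.03350557 -2.11349251]
wrist [array([325., 184.]), array([326., 259.])]
scene [array([353., 233.]), array([356., 181.])]
side [array([286., 182.]), array([284., 129.])]
```

View pics/c3.png

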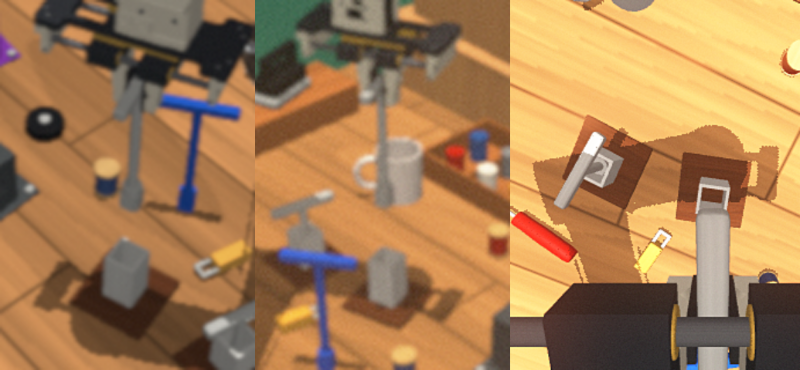

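```bash
cat > m3.py <<'E'
from h import *
T=np.array([.5138,.1271])
A=[];b=[]
for n in("scene3","side3","wrist3"):
    p,d,m=load(n+".npz");P=cloud(d,m)
    M=(np.linalg.norm(P[...,:2]-T,axis=-1)<.03)&(P[...,2]>.165)&(P[...,2]<.2)&(d>0)
    v,u=np.nonzero(M);print(n,M.sum(),"z",np.percentile(P[M][:,2],[2,98]).round(3),"xy",np.median(P[M][:,:2],0).round(4))
    if n!="wrist3":
        off=[]
        for z in(.178,.183,.188):
            q=proj(m,[*T,z]);r=int(round(q[1]));uu=np.nonzero(M[r])[0]
            if len(uu):off.append((uu.min()+uu.max())/2-q[0])
        e=1e-3;q0=proj(m,[*T,.183]);J=[(proj(m,[T[0]+e,T[1],.183])-q0)[0]/e,(proj(m,[T[0],T[1]+e,.183])-q0)[0]/e]
        A.append(J);b.append(np.mean(off));print(" off px",off)
print("foot offset from TCP xy mm",np.linalg.solve(A,b)*1000)
for n in("wrist3","scene3","side3","w2","scene0"):
    p,d,m=load(n+".npz");P=cloud(d,m)
    M=((np.linalg.norm(P[...,:2]-T,axis=-1)<.04)&(P[...,2]>.074)&(P[...,2]<.086)&(d>0)).astype(np.uint8)
    c=np.argwhere(M)[:,::-1]
    if len(c)<20: print(n,len(c));continue
    W=np.array([onz(m,u,v,.08)[:2] for u,v in c])*1000
    r=cv2.minAreaRect(W.astype(np.float32));print(n,len(c),"tube",np.round(r[0],1),np.round(r[1],1),round(r[2],1))
    # dark wood foot
    hsv=cv2.cvtColor(p,cv2.COLOR_BGR2HSV)
E
python3 m3.py
```

```text
scene3 78 z [0.17  0.198] xy [0.5211 0.1354]
 off px [np.float64(0.21951953240898092), np.float64(0.633657460360439), np.float64(0.5472659908961077)]
side3 70 z [0.174 0.199] xy [0.5062 0.1213]
 off px [np.float64(-0.22854512636803292), np.float64(-0.1790727585424179), np.float64(-0.129413237463325)]Traceback (most recent call last):
  File "m3.py", line 7, in <module>
    v,u=np.nonzero(M);print(n,M.sum(),"z",np.percentile(P[M][:,2],[2,98]).round(3),"xy",np.median(P[M][:,:2],0).round(4))
                                          ~~~~~~~~~~~~~^^^^^^^^^^^^^^^^^^
    return _quantile_unchecked(
        a, q, axis, out, overwrite_input, method, keepdims, weights)
    return _ureduce(a,
                    func=_quantile_ureduce_func,
    ...<5 lines>...
                    overwrite_input=overwrite_input,
                    method=method)
    r = func(a, **kwargs)
    result = _quantile(arr,
                       quantiles=q,
    ...<2 lines>...
                       out=out,
                       weights=wgt)
    slices_having_nans = np.isnan(arr[-1, ...])
                                  ~~~^^^^^^^^^
IndexError: index -1 is out of bounds for axis 0 with size 0
```

```bash
sed -i 's/in("scene3","side3","wrist3")/in("scene3","side3")/' m3.py; python3 m3.py
```

```text
scene3 78 z [0.17  0.198] xy [0.5211 0.1354]
 off px [np.float64(0.21951953240898092), np.float64(0.633657460360439), np.float64(0.5472659908961077)]
side3 70 z [0.174 0.199] xy [0.5062 0.1213]
 off px [np.float64(-0.22854512636803292), np.float64(-0.1790727585424179), np.float64(-0.129413237463325)]
foot offset from TCP xy mm [15.24011406 18.31043952]
wrist3 205 tube [514.6 128.7] [39.4 39. ] 16.5
scene3 108 tube [516.9 130.7] [43.9 41.6] 16.8
side3 80 tube [510.2 124.4] [49.1 45.7] 17.3
w2 273 tube [513.9 127.8] [38.8 40.1] 16.2
scene0 101 tube [515.9 130.4] [42.2 41.4] 16.1
```

The foot hangs straight under the TCP (within about 1 mm) and the tube is at (0.5144, 0.128), yaw 16.5°. Now over the lock, aligned to the box.

```bash
python3 -m crank '[[[0.0025,-0.0165,0],[0,0,-2],-1],[[0.005,-0.033,0],[0,0,-2],-1],[[0.005,-0.033,0],[0,0,-2],-1],[[0.005,-0.033,0],[0,0,-2],-1],[[0.005,-0.033,0],[0,0,-2],-1],[[0.005,-0.033,0],[0,0,-2],-1],[[0.005,-0.033,0],[0,0,-2],-1],[[0.005,-0.033,0],[0,0,-2],-1],[[0.005,-0.033,0],[0,0,-2],-1],[[0.0045,-0.0245,0],[0,0,-2],-1],[[0,0,0],[0,0,0],-1],[[0,0,0],[0,0,0],-1]]'
python3 - <<'E'
from plant import ctrl, imaging
from h import *
m=imaging.camera_model("wrist");p,d=imaging.snapshot("wrist");np.savez("w4.npz",p=p,d=d,**m)
o=ctrl.get_obs();print(o["clock"],o["tool_pos"],o["orientation"],o["force"],o["joint_pos"].round(1))
P=cloud(d,m)
M=(P[...,2]>.104)&(P[...,2]<.116)&(abs(P[...,0]-.56)<.08)&(abs(P[...,1]+.178)<.08)
c=np.argwhere(M)[:,::-1];W=np.array([onz(m,u,v,.11)[:2] for u,v in c])*1000
r=cv2.minAreaRect(W.astype(np.float32));print("top",r)
cv2.imwrite("pics/w4.png",cv2.resize(p[60:300,200:460],None,fx=2.3,fy=2.3))
E
```

```text
clock: 6.95
tool_pos: [0.561, -0.1783, 0.3281]
orientation: [-180.0, 0.1, 4.3]
force: [-0.2, -0.4, -2.7]
opening: 0.0138
gripper_force: 30.0
7.0 [ 0.56104136 -0.1777254   0.32853032] [-1.79977504e+02  9.86811484e-02  4.37908454e+00] [-0.89275025 -0.77776867 -1.3465667 ] [  1.4   9.7  -0.9  -0.  -79.5  93. ]
top ((561.8173828125, -177.85723876953125), (89.77489471435547, 100.19668579101562), 4.281435489654541)
```

View pics/w4.png

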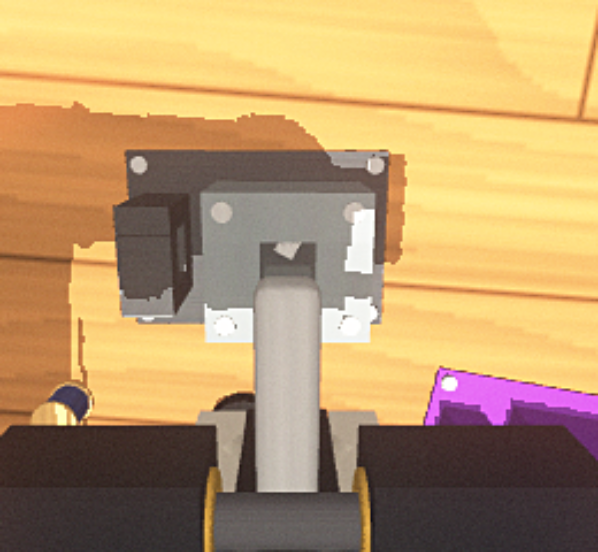

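Wrist view: the key is over the shaft, and a lighter patch of the stem shows in the shaft at crop (287,250), which is image px ≈ (325,169). Measuring its edges gives a hint of the stem's angle.

```bash
python3 - <<'E'
from h import *
p,d,m=load("w4.npz");g=cv2.cvtColor(p,cv2.COLOR_BGR2GRAY);P=cloud(d,m)
print(proj(m,[.5615,-.178,.035]),proj(m,[.5615,-.178,.015]))
print("cols 312-340");
for v in range(160,184):print(v,*g[v,312:341])
print((P[162:178:1,316:336:2,2]*1000).astype(int))
E
```

```text
[324.69134651 167.28156558] [324.68077476 165.21487041]
cols 312-340
160 153 149 142 150 149 150 151 147 152 146 149 149 152 150 149 149 150 153 147 151 148 149 149 148 149 153 148 155 145
161 143 147 150 146 147 151 148 145 151 149 154 149 153 151 152 151 154 152 151 147 150 147 149 148 150 145 150 148 152
162 150 148 146 149 154 147 149 147 148 152 148 152 151 150 146 147 148 151 147 150 148 151 150 153 150 147 150 152 151
163 147 151 144 141 153 143 148 149 148 151 148 153 147 149 151 148 149 152 148 150 147 151 146 145 150 151 154 153 152
164 149 150 161 158 157 155 156 154 146 151 149 147 148 148 145 142 145 150 150 157 157 160 157 152 158 149 148 155 147
165 150 116 119 117 117 114 117 110 122 152 152 168 175 172 171 154 168 152 182 116 116 120 116 119 120 135 152 150 152
166 147 70 81 83 81 78 78 79 145 206 177 175 190 197 178 197 195 202 140 77 85 87 88 89 82 117 152 148 148
167 147 78 85 85 87 87 81 93 184 200 194 190 193 198 190 194 199 208 67 86 85 84 91 88 92 118 151 151 149
168 147 83 83 88 85 82 89 168 186 200 195 190 194 196 198 192 196 104 74 90 90 89 88 92 83 121 155
[... 1630 characters left out ...]
153 148 151
[[110 111 486 110 110 110 110 110 109 111]
 [110 110 110 109 113 110 111 111 110 110]
 [109 110 110 109 110 111 109 111 110 109]
 [ 14  14  13  30  35  34  31  30  15 111]
 [ 15  16  25  32  34  35  33  29  14  16]
 [ 15  14  30  34  35  35  32  15  16  15]
 [ 14  14  30  35  35  36  31  14  15  17]
 [ 15  14  30  33  36  34  29  16  15  17]
 [ 14  14  15  28  32  34  14  15  14  14]
 [ 14  15  16  15  29  31  15  15  15  15]
 [ 15  15  14  15  16  30  15  15  16  15]
 [ 14  15  14  16  15  15  14  15  14  15]
 [ 16  17  14  14  14  16  16  16  14  14]
 [ 14  15  15  17  14  15  14  15  15  15]
 [ 24  24  22  23  24  23  23  22  24  22]
 [ 32  30  30  29  29  30  31  30  31  31]]
```

The stem is visible: depth 30–35 mm over the patch, with a corner at px (326,172.5). Fitting its two edges on the z = 29 mm plane.

```bash
python3 - <<'E'
from h import *
p,d,m=load("w4.npz")
E1=[(320,169.2),(321,169.75),(322,170.4),(323,170.8),(324,171.4),(325,171.8),(326,172.4)]
E2=[(330,166),(329.5,167),(328.7,168),(328.2,169),(327.6,170),(327.3,171),(326.7,172)]
for z in(.029,):
    L=[]
    for E in(E1,E2):
        W=np.array([onz(m,u,v,z)[:2]*1000 for u,v in E]);c=W.mean(0);V=np.linalg.svd(W-c)[2]
        L.append((c,V[0],V[1]));print(c.round(1),np.degrees(np.arctan2(V[0,1],V[0,0])).round(1)%90, np.abs((W-c)@V[1]).max().round(2))
    A=np.array([l[2] for l in L]);b=[l[2]@l[0] for l in L];k=np.linalg.solve(A,b);print("corner",k, "dist to axis",np.linalg.norm(k-[561.5,-178]), "dir to axis",np.degrees(np.arctan2(-178-k[1],561.5-k[0])))
E
```

```text
[ 554.4 -175.8] 66.3 0.15
[ 558.1 -184.2] 65.80000000000001 0.2
corner [ 551.92514486 -181.41308365] dist to axis 10.164988490264003 dir to axis 19.61928104424811
```

The stem edges agree at 66°, so −24° mod 90, and the corner is 10.2 mm from the axis (expected 9.9). Turning the key to yaw −24° and lowering it to just above the stem.

```bash
python3 -m crank '[[[0.0005,0,0],[0,0,-7.1],-1],[[0,0,0],[0,0,-7.1],-1],[[0,0,-0.02],[0,0,-7.1],-1],[[0,0,-0.02],[0,0,-7.1],-1],[[0,0,0],[0,0,0],-1],[[0,0,-0.01],[0,0,0],-1],[[0,0,-0.01],[0,0,0],-1],[[0,0,-0.01],[0,0,0],-1],[[0,0,0],[0,0,0],-1]]'
```

```text
clock: 7.9
tool_pos: [0.5611, -0.1776, 0.2579]
orientation: [180.0, 0.1, -24.0]
force: [0.4, 1.0, -2.7]
opening: 0.0135
gripper_force: 30.0
```

```bash
python3 -m crank '[[[0,0,-0.01],[0,0,0],-1],[[0,0,-0.01],[0,0,0],-1],[[0,0,-0.01],[0,0,0],-1],[[0,0,-0.01],[0,0,0],-1],[[0,0,-0.01],[0,0,0],-1],[[0,0,-0.006],[0,0,0],-1],[[0,0,0],[0,0,0],-1]]'
```

```text
clock: 8.6
tool_pos: [0.5613, -0.1778, 0.2023]
orientation: [180.0, 0.1, -24.0]
force: [0.5, 0.4, -1.7]
opening: 0.0138
gripper_force: 30.0
```

```bash
python3 -m crank '[[[0,0,-0.004],[0,0,0],-1],[[0,0,-0.004],[0,0,0],-1],[[0,0,-0.004],[0,0,0],-1],[[0,0,-0.003],[0,0,0],-1],[[0,0,0],[0,0,0],-1],[[0,0,0],[0,0,0],-1]]'
```

```text
clock: 9.2
tool_pos: [0.5619, -0.1779, 0.1886]
orientation: [180.0, -0.0, -24.0]
force: [-0.4, 0.1, -1.9]
opening: 0.0137
gripper_force: 30.0
```

```bash
python3 -m crank '[[[0,0,-0.002],[0,0,0],-1],[[0,0,-0.002],[0,0,0],-1],[[0,0,-0.002],[0,0,0],-1],[[0,0,-0.002],[0,0,0],-1],[[0,0,0],[0,0,0],-1],[[0,0,0],[0,0,0],-1]]'
```

```text
clock: 9.8
tool_pos: [0.5618, -0.1779, 0.1805]
orientation: [180.0, 0.0, -24.0]
force: [0.3, -1.1, -1.8]
opening: 0.0139
gripper_force: 30.0
```

The foot is now below the 26 mm misfit height with no added force, so the socket is on. Easing it to the floor.

```bash
python3 -m crank '[[[0,0,-0.002],[0,0,0],-1],[[0,0,-0.002],[0,0,0],-1],[[0,0,-0.002],[0,0,0],-1],[[0,0,0],[0,0,0],-1],[[0,0,-0.001],[0,0,0],-1],[[0,0,0],[0,0,0],-1],[[0,0,0],[0,0,0],-1]]'
```

```text
clock: 10.5
tool_pos: [0.5619, -0.1778, 0.1736]
orientation: [180.0, -0.0, -24.0]
force: [-0.1, 0.7, -2.6]
opening: 0.0135
gripper_force: 30.0
```

```bash
python3 -m crank '[[[0,0,-0.001],[0,0,0],-1],[[0,0,0],[0,0,0],-1],[[0,0,0],[0,0,0],-1]]'
```

```text
clock: 10.8
tool_pos: [0.5619, -0.1778, 0.1725]
orientation: [180.0, 0.0, -24.0]
force: [0.7, -0.1, -1.9]
opening: 0.0138
gripper_force: 30.0
```

```bash
python3 -m crank '[[[0,0,-0.0007],[0,0,0],-1],[[0,0,0],[0,0,0],-1],[[0,0,0],[0,0,0],-1]]'
```

```text
clock: 11.1
tool_pos: [0.5619, -0.1779, 0.1718]
orientation: [180.0, 0.0, -24.0]
force: [0.1, -0.4, -1.9]
opening: 0.0139
gripper_force: 30.0
```

```bash
python3 -m crank '[[[0,0,-0.0005],[0,0,0],-1],[[0,0,0],[0,0,0],-1],[[0,0,0],[0,0,0],-1]]'
```

```text
clock: 11.4
tool_pos: [0.562, -0.1779, 0.1715]
orientation: [-180.0, -0.0, -24.0]
force: [0.4, 0.8, -0.7]
opening: 0.0142
gripper_force: 30.0
```

```bash
python3 -m crank '[[[0,0,-0.0005],[0,0,0],-1],[[0,0,0],[0,0,0],-1],[[0,0,0],[0,0,0],-1]]'
```

```text
clock: 11.7
tool_pos: [0.5623, -0.1779, 0.1715]
orientation: [-180.0, -0.1, -24.0]
force: [-0.7, -0.2, 3.2]
opening: 0.0137
gripper_force: 30.0
```

It seats on the floor at exactly the predicted height (0.1715), about 5 N. Now turning clockwise, watching force and moment.

```bash
python3 -m crank '[[[-0.0003,0,0.0003],[0,0,-3],-1],[[0,0,0],[0,0,-4],-1],[[0,0,0],[0,0,-4],-1],[[0,0,0],[0,0,-4],-1],[[0,0,0],[0,0,-4],-1],[[0,0,0],[0,0,-4],-1],[[0,0,0],[0,0,-4],-1],[[0,0,0],[0,0,-3],-1],[[0,0,0],[0,0,0],-1]]'; python3 -c "
from plant import ctrl;o=ctrl.get_obs();print(o['moment'],o['force'])"
```

```text
clock: 12.6
tool_pos: [0.5618, -0.178, 0.1715]
orientation: [-180.0, -0.0, -54.0]
force: [-0.5, -0.1, 3.7]
opening: 0.0134
gripper_force: 30.0
[-0.12607199  0.17490771  0.05062299] [-0.54627722 -0.12354912  3.7159262 ]
```

```bash
python3 -m crank '[[[0,0,0],[0,0,-4],-1],[[0,0,0],[0,0,-4],-1],[[0,0,0],[0,0,-4],-1],[[0,0,0],[0,0,-4],-1],[[0,0,0],[0,0,-4],-1],[[0,0,0],[0,0,-4],-1],[[0,0,0],[0,0,-4],-1],[[0,0,0],[0,0,-4],-1],[[0,0,0],[0,0,0],-1]]'; python3 -c "
from plant import ctrl;o=ctrl.get_obs();print(o['moment'],o['force'])"
```

```text
clock: 13.5
tool_pos: [0.5618, -0.1779, 0.1715]
orientation: [-180.0, -0.0, -86.0]
force: [0.7, 0.4, 3.7]
opening: 0.0133
gripper_force: 30.0
[0.07447497 0.10570148 0.01710423] [0.69532269 0.42588302 3.69158559]
```

```bash
python3 -m crank '[[[0,0,0],[0,0,-2],-1],[[0,0,0],[0,0,-2],-1],[[0,0,0],[0,0,-2],-1],[[0,0,0],[0,0,-1],-1],[[0,0,0],[0,0,0],-1]]'; python3 -c "
from plant import ctrl;o=ctrl.get_obs();print(o['moment'],o['force'])"
```

```text
clock: 14.0
tool_pos: [0.5619, -0.1779, 0.1715]
orientation: [-180.0, -0.0, -92.9]
force: [0.0, -1.4, 5.3]
opening: 0.0137
gripper_force: 30.0
[0.10424793 0.06522346 0.11089141] [ 0.02033747 -1.41007429  5.32210242]
```

```bash
python3 -m crank '[[[0,0,0],[0,0,-1],-1],[[0,0,0],[0,0,0],-1]]'; python3 -c "
from plant import ctrl;o=ctrl.get_obs();print(o['moment'],o['force'])"
```

```text
clock: 14.2
tool_pos: [0.5618, -0.1779, 0.1715]
orientation: [-180.0, -0.0, -94.0]
force: [-1.0, -0.3, 4.9]
opening: 0.0141
gripper_force: 30.0
[0.04383314 0.03560978 0.1624746 ] [-1.04505796 -0.29568885  4.90883202]
```

```bash
cat > bolt.py <<'E'
from plant import ctrl, imaging
from h import *
import sys
for n in("scene","side"):
    m=imaging.camera_model(n);p,d=imaging.snapshot(n);np.savez(n+sys.argv[1]+".npz",p=p,d=d,**m)
    P=cloud(d,m);c,s=np.cos(np.radians(4.4)),np.sin(np.radians(4.4))
    x=P[...,0]-.5615;y=P[...,1]+.178;X=c*x+s*y;Y=-s*x+c*y
    # thing between the box side (Y=.05) and strike (Y=.072), above 30 mm
    M=(Y>.052)&(Y<.070)&(abs(X)<.013)&(P[...,2]>.04)&(P[...,2]<.07)&(d>0);print(n,M.sum(),Y[M].round(3)[:40],P[M][:10,2].round(3))
o=ctrl.get_obs();print(o["moment"],o["orientation"])
E
python3 bolt.py 5; python3 - <<'E'
from h import *
p,d,m=load("scene5.npz");u,v=proj(m,[.566,-.12,.06]).astype(int);q=load("scene0.npz")[0]
cv2.imwrite("pics/b.png",np.hstack([cv2.resize(i[v-40:v+40,u-40:u+40],(400,400),interpolation=cv2.INTER_CUBIC) for i in(q,p)]))
E
```

```text
scene 2 [0.053 0.053] [0.065 0.067]
side 0 [] []
[0.03349795 0.04709882 0.13676216] [-1.79959582e+02 -5.50828506e-03 -9.39502969e+01]
```

```bash
python3 -m crank '[[[0,0,0],[0,0,-1],-1],[[0,0,0],[0,0,-1],-1],[[0,0,0],[0,0,0],-1]]'; python3 -c "
from plant import ctrl;o=ctrl.get_obs();print(o['moment'],o['force'])"
```

```text
clock: 14.6
tool_pos: [0.5618, -0.1779, 0.1715]
orientation: [-180.0, -0.0, -96.0]
force: [0.4, -0.0, 4.8]
opening: 0.014
gripper_force: 30.0
[0.05154934 0.0680375  0.11559931] [ 0.42411921 -0.0146605   4.83300972]
```

```bash
python3 -m crank '[[[0,0,0],[0,0,-1],-1],[[0,0,0],[0,0,-1],-1],[[0,0,0],[0,0,0],-1]]'; python3 -c "
from plant import ctrl;o=ctrl.get_obs();print(o['moment'],o['force'])"
```

```text
clock: 14.9
tool_pos: [0.5618, -0.1779, 0.1715]
orientation: [-180.0, -0.0, -98.0]
force: [0.5, 0.4, 5.9]
opening: 0.014
gripper_force: 30.0
[ 0.07094214 -0.00147598  0.11514976] [0.48427668 0.3970171  5.90110705]
```

```bash
python3 -m crank '[[[0,0,0.0003],[0,0,-1],-1],[[0,0,0],[0,0,-1],-1],[[0,0,0],[0,0,0],-1]]'; python3 -c "
from plant import ctrl;o=ctrl.get_obs();print(o['moment'],o['force'])"
```

```text
clock: 15.2
tool_pos: [0.5617, -0.1778, 0.1715]
orientation: [-180.0, -0.0, -100.0]
force: [0.3, 1.4, 3.6]
opening: 0.0137
gripper_force: 30.0
[ 0.04583215 -0.07637854  0.14155614] [0.33056868 1.43425496 3.63086541]
```

```bash
python3 -m crank '[[[0,0,0],[0,0,-1],-1],[[0,0,0],[0,0,-1],-1],[[0,0,0],[0,0,0],-1]]'; python3 -c "
from plant import ctrl;o=ctrl.get_obs();print(o['moment'],o['force'])"
```

```text
clock: 15.5
tool_pos: [0.5616, -0.1778, 0.1715]
orientation: [-180.0, -0.0, -102.1]
force: [0.1, -0.0, 3.8]
opening: 0.0134
gripper_force: 30.1
[ 0.03371304 -0.17657831  0.29563343] [ 0.13575625 -0.04587416  3.82588047]
```

The moment rose to 0.30 N m, which looks like the hard stop. Checking the bolt in the gap by depth.

```bash
cat > bolt.py <<'E'
from plant import ctrl, imaging
from h import *
import sys
o=ctrl.get_obs();print(o["moment"],o["force"],o["orientation"])
m=imaging.camera_model("wrist");p,d=imaging.snapshot("wrist");np.savez("w"+sys.argv[1]+".npz",p=p,d=d,**m)
cv2.imwrite(f"pics/w{sys.argv[1]}.png",p)
def gap(P,d):
    c,s=np.cos(np.radians(4.4)),np.sin(np.radians(4.4))
    x=P[...,0]-.5615;y=P[...,1]+.178;X=c*x+s*y;Y=-s*x+c*y
    M=(Y>.046)&(Y<.076)&(abs(X)<.02)&(d>0)
    for a in np.arange(.046,.076,.002):
        k=M&(Y>=a)&(Y<a+.002);print(round(a,3),k.sum(),np.percentile(P[k][:,2],[5,50,95]).round(3) if k.any() else "")
gap(cloud(d,m),d)
print("before");p,d,m=load("w2.npz");gap(cloud(d,m),d)
E
python3 bolt.py 6
```

```text
[ 0.03371304 -0.17657831  0.29563343] [ 0.13575625 -0.04587416  3.82588047] [-1.79996591e+02 -3.51103389e-04 -1.02050494e+02]
0.046 0 
0.048 0 
0.05 0 
0.052 0 
0.054 0 
0.056 0 
0.058 0 
0.06 0 
0.062 0 
0.064 0 
0.066 0 
0.068 0 
0.07 0 
0.072 0 
0.074 0 
before
0.046 37 [0.109 0.111 0.112]
0.048 212 [0.02  0.082 0.111]
0.05 191 [0.037 0.081 0.108]
0.052 15 [0.059 0.06  0.062]
0.054 46 [0.044 0.056 0.061]
0.056 15 [0.045 0.052 0.06 ]
0.058 0 
0.06 0 
0.062 0 
0.064 0 
0.066 0 
0.068 0 
0.07 1 [0.09 0.09 0.09]
0.072 32 [0.089 0.09  0.092]
0.074 30 [0.089 0.091 0.091]
```

```bash
python3 -m crank '[[[0,0,0],[0,0,-0.5],-1],[[0,0,0],[0,0,0],-1],[[0,0,0],[0,0,0],-1]]'; python3 -c "
from plant import ctrl;o=ctrl.get_obs();print(o['moment'],o['force'])"
```

```text
clock: 15.85
tool_pos: [0.5616, -0.1778, 0.1715]
orientation: [180.0, -0.0, -102.5]
force: [0.4, -0.1, 3.7]
opening: 0.0138
gripper_force: 30.1
[ 0.06546537 -0.15888647  0.37644735] [ 0.43401341 -0.10476121  3.7042161 ]
```

The torque rises about 0.16 N m per degree now, so that is the hard stop. Relieving the wedge by backing off to the middle of the play, then drawing out slowly.

```bash
python3 -m crank '[[[0,0,0],[0,0,4],-1],[[0,0,0],[0,0,4],-1],[[0,0,0],[0,0,3],-1],[[0,0,0],[0,0,0],-1],[[0,0,0.003],[0,0,0],-1],[[0,0,0.004],[0,0,0],-1],[[0,0,0.004],[0,0,0],-1],[[0,0,0],[0,0,0],-1]]'; python3 -c "
from plant import ctrl;o=ctrl.get_obs();print(o['moment'],o['force'])"
```

```text
clock: 16.65
tool_pos: [0.5616, -0.1779, 0.1828]
orientation: [-180.0, 0.0, -91.5]
force: [-0.3, -0.2, -2.5]
opening: 0.0136
gripper_force: 30.0
[ 0.05220556 -0.07918778  0.04337388] [-0.28080446 -0.19826167 -2.4715695 ]
```

```bash
python3 -m crank '[[[0,0,0.01],[0,0,0],-1],[[0,0,0.02],[0,0,0],-1],[[0,0,0.02],[0,0,0],-1],[[0,0,0.02],[0,0,0],-1],[[0,0,0.025],[0,0,0],-1],[[0,0,0.025],[0,0,0],-1],[[0,0,0.025],[0,0,0],-1],[[0,0,0],[0,0,0],-1]]'
python3 -m crank '[[[-0.004,0.025,0],[0,0,4],-1],[[-0.004,0.025,0],[0,0,4],-1],[[-0.004,0.03,0],[0,0,4],-1],[[-0.004,0.03,0],[0,0,4],-1],[[-0.004,0.03,0],[0,0,2],-1],[[0,0,0],[0,0,0],-1],[[0,0,0],[0,0,0],-1]]'
python3 bolt.py 7|head -17
```

```text
clock: 17.45
tool_pos: [0.5629, -0.1784, 0.3322]
orientation: [-179.6, -0.1, -91.5]
force: [-0.2, -0.3, -2.2]
opening: 0.0136
gripper_force: 30.0
clock: 18.15
tool_pos: [0.5412, -0.0373, 0.3274]
orientation: [180.0, 0.0, -73.4]
force: [0.4, 0.2, -2.2]
opening: 0.0135
gripper_force: 30.0
[0.08771663 0.00261506 0.03500615] [ 0.42587036  0.16941954 -2.20562535] [ 1.79979689e+02  5.15882901e-03 -7.34427492e+01]
0.046 55 [0.109 0.11  0.112]
0.048 64 [0.041 0.11  0.112]
0.05 78 [0.004 0.061 0.109]
0.052 34 [0.003 0.06  0.062]
0.054 35 [0.004 0.06  0.062]
0.056 33 [0.004 0.06  0.062]
0.058 35 [0.004 0.06  0.062]
0.06 33 [0.004 0.06  0.062]
0.062 34 [0.004 0.06  0.061]
0.064 35 [0.004 0.06  0.061]
0.066 31 [0.003 0.06  0.061]
0.068 35 [0.004 0.06  0.062]
0.07 35 [0.004 0.06  0.062]
0.072 60 [0.035 0.09  0.092]
0.074 43 [0.089 0.09  0.092]
before
```

View pics/w7.png

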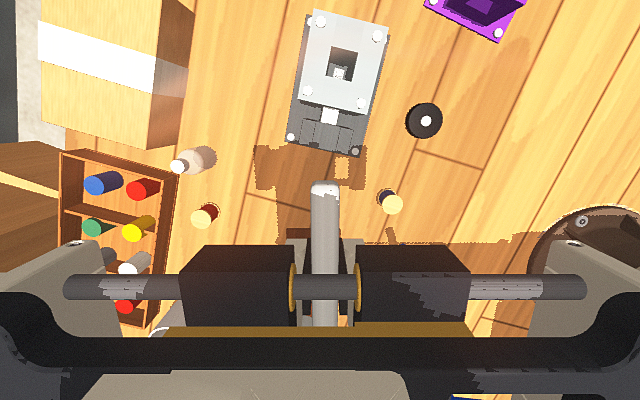

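The wrist view shows the bolt spanning the gap from box to strike at (328,117), at z = 60 mm all the way, and the stem now square with the box at (340,72). Checking the stem angle while moving to the stand.

```bash
python3 -m crank '[[[-0.003,0.02,0],[0,0,0],-1],[[-0.006,0.035,0],[0,0,0],-1],[[-0.006,0.035,0],[0,0,0],-1],[[-0.006,0.035,0],[0,0,0],-1],[[-0.004,0.025,0],[0,0,0],-1],[[-0.002,0.0155,0],[0,0,0],-1],[[0,0,0],[0,0,0],-1],[[0,0,0],[0,0,0],-1]]'
python3 - <<'E'
from h import *
p,d,m=load("w7.npz");P=cloud(d,m)
M=(np.hypot(P[...,0]-.5615,P[...,1]+.178)<.013)&(P[...,2]>.024)&(P[...,2]<.04)&(d>0)
W=np.array([onz(m,u,v,.03)[:2]*1000 for v,u in np.argwhere(M)]);print(len(W),cv2.minAreaRect(W.astype(np.float32)))
from plant import ctrl, imaging
o=ctrl.get_obs();T=o["tool_pos"][:2];print(o["tool_pos"])
for n in("scene","side"):
    m=imaging.camera_model(n);p,d=imaging.snapshot(n);np.savez(n+"8.npz",p=p,d=d,**m);P=cloud(d,m)
    for z,lo,hi,XY in((.18,.165,.2,T),(.07,.055,.085,(.5144,.1282))):
        M=(np.linalg.norm(P[...,:2]-XY,axis=-1)<.032)&(P[...,2]>lo)&(P[...,2]<hi)&(d>0)
        q=proj(m,[*XY,z]);r=int(round(q[1]));u=np.nonzero(M[r])[0];print(n,z,(u.min()+u.max())/2-q[0],len(u))
E
```

```text
clock: 19.0
tool_pos: [0.5147, 0.127, 0.3273]
orientation: [180.0, -0.0, -73.5]
force: [0.7, 0.2, -2.9]
opening: 0.0139
gripper_force: 30.0
90 ((561.2019653320312, -178.34852600097656), (13.818475723266602, 12.870882034301758), 3.608234167098999)
[0.51472818 0.12704286 0.32726141]
scene 0.18 0.4673101494811931 10
scene 0.07 0.3436516955234765 11
side 0.18 -0.44181427360405223 9
side 0.07 -0.17030513498258415 16
```

Stem at 3.6° (full throw gives 3°), and the key is aligned over the tube. Lowering.

```bash
python3 -m crank '[[[0,0.0008,-0.02],[0,0,0],-1],[[0,0,-0.025],[0,0,0],-1],[[0,0,-0.025],[0,0,0],-1],[[0,0,-0.012],[0,0,0],-1],[[0,0,-0.005],[0,0,0],-1],[[0,0,-0.007],[0,0,0],-1],[[0,0,-0.007],[0,0,0],-1],[[0,0,0],[0,0,0],-1]]'
```

```text
clock: 19.9
tool_pos: [0.5144, 0.1283, 0.226]
orientation: [180.0, 0.0, -73.5]
force: [-0.2, -0.6, -2.1]
opening: 0.0133
gripper_force: 30.0
```

Foot is about 10 mm inside the tube with no contact force.

```bash
python3 -m crank '[[[0,0,-0.01],[0,0,0],-1],[[0,0,-0.01],[0,0,0],-1],[[0,0,-0.01],[0,0,0],-1],[[0,0,-0.01],[0,0,0],-1],[[0,0,-0.01],[0,0,0],-1],[[0,0,-0.005],[0,0,0],-1],[[0,0,-0.003],[0,0,0],-1],[[0,0,0],[0,0,0],-1],[[0,0,0],[0,0,0],-1]]'
```

```text
clock: 20.8
tool_pos: [0.5148, 0.1286, 0.1688]
orientation: [-180.0, -0.0, -73.5]
force: [0.3, 0.2, -1.6]
opening: 0.0138
gripper_force: 30.0
```

```bash
python3 -m crank '[[[0,0,-0.0015],[0,0,0],-1],[[0,0,-0.001],[0,0,0],-1],[[0,0,0],[0,0,0],-1],[[0,0,-0.0007],[0,0,0],-1],[[0,0,0],[0,0,0],-1],[[0,0,0],[0,0,0],-1]]'
```

```text
clock: 21.4
tool_pos: [0.5146, 0.1284, 0.1653]
orientation: [-180.0, -0.0, -73.5]
force: [-0.3, -1.0, -2.2]
opening: 0.0141
gripper_force: 30.0
```

```bash
python3 -m crank '[[[0,0,-0.0006],[0,0,0],-1],[[0,0,0],[0,0,0],-1],[[0,0,-0.0004],[0,0,0],-1],[[0,0,0],[0,0,0],-1],[[0,0,0],[0,0,0],-1]]'
```

```text
clock: 21.9
tool_pos: [0.5148, 0.1285, 0.1645]
orientation: [-180.0, -0.0, -73.5]
force: [-0.1, 1.1, 0.2]
opening: 0.0134
gripper_force: 30.0
```

The foot rests on the stand and the weight has come off the gripper. Releasing.

```bash
python3 -m crank '[[[0,0,0],[0,0,0],-0.4],[[0,0,0],[0,0,0],-0.2],[[0,0,0],[0,0,0],0],[[0,0,0],[0,0,0],0.3],[[0,0,0],[0,0,0],0.3],[[0,0,0],[0,0,0],0.3],[[0,0,0],[0,0,0],0.3],[[0,0,0],[0,0,0],0.3],[[0,0,0],[0,0,0],0.3],[[0,0,0],[0,0,0],0.3]]'
python3 -m crank '[[[0,0,0.01],[0,0,0],0.3],[[0,0,0.02],[0,0,0],0.3],[[0,0,0.03],[0,0,0],0.3],[[0,0,0.03],[0,0,0],0.3],[[0,0,0.03],[0,0,0],0.3],[[0,-0.03,0.02],[0,0,0],0.3],[[0,-0.04,0],[0,0,0],0.3],[[0,-0.04,0],[0,0,0],0.3],[[0,-0.04,0],[0,0,0],0.3],[[0,0,0],[0,0,0],0.3],[[0,0,0],[0,0,0],0.3]]'
python3 - <<'E'
from plant import imaging
from h import *
out=[]
for n in("scene","side"):
    m=imaging.camera_model(n);p,d=imaging.snapshot(n);P=cloud(d,m);hsv=cv2.cvtColor(p,cv2.COLOR_BGR2HSV)
    M=(hsv[...,1]<70)&(np.hypot(P[...,0]-.514,P[...,1]-.128)<.065)&(P[...,2]>.175)&(P[...,2]<.22)&(d>0)
    W=np.array([onz(m,u,v,.19)[:2]*1000 for v,u in np.argwhere(M)]);print(n,cv2.minAreaRect(W.astype(np.float32)),np.percentile(P[M][:,2],[5,50,95]))
    u,v=proj(m,[.515,.05,.1]).astype(int);out.append(cv2.resize(p[v-100:v+100,u-130:u+130],(400,308)))
cv2.imwrite("pics/end.png",np.hstack(out))
E
```

```text
clock: 22.9
tool_pos: [0.5146, 0.1284, 0.1643]
orientation: [180.0, -0.0, -73.5]
force: [0.0, 0.9, 0.0]
opening: 0.0569
gripper_force: 0.0
clock: 24.0
tool_pos: [0.5145, -0.0224, 0.305]
orientation: [-179.9, 0.0, -73.6]
force: [-1.2, 0.4, -0.9]
opening: 0.0567
gripper_force: 0.0
scene ((516.7984008789062, 130.23988342285156), (27.943740844726562, 99.3221206665039), 16.776203155517578) [0.1869319  0.19675948 0.200173  ]
side ((509.34716796875, 131.09315490722656), (40.02434158325195, 103.14054870605469), 15.48122787475586) [0.1870884  0.19631657 0.20090604]
```

View pics/end.png

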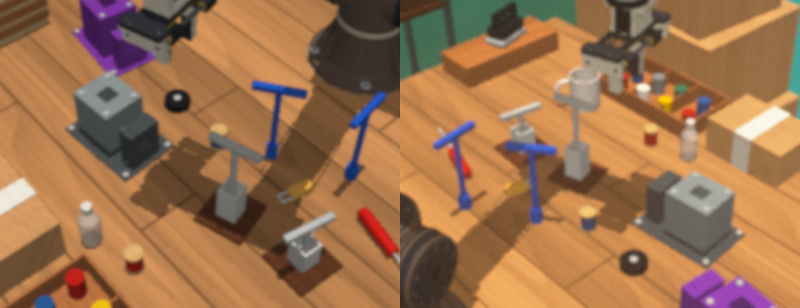

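The key stands upright in its tall stand (left panel 232,190; right panel 576,150), with the bar at the same height as at the start. The gripper is clear and the other things look undisturbed.

```bash
python3 -c "
from plant import close_job;print(close_job())"
```

```text
the job is handed in; nothing more can be done
None
```

The bolt is fully out in the strike, the long key is back upright and right down in its stand and released, and the job was handed in at about 24 s.

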